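Crank the bench clamp shut on a power adapter

TASK

Clamp the power adapter in the bench clamp: set the loose crank squarely on the clamp's square shaft end, all the way down, and turn it clockwise (seen from above) by its handle for the three or so full turns it takes until the screw comes up against its stop and the sprung pad holds the adapter tight against the fixed jaw. Then let go, leaving the crank seated on the shaft and the adapter lying flat in the clamp. Do not shift the tape roll or the solder reel.

Things in the scene. Friction and masses are not known exactly. Their poses are not given: they have to be found in the camera images.
- clamp: Bench clamp fixed to the bench: aluminium base 110 (x) x 250 (y) x 12 mm, origin under its centre. At +y the fixed jaw (face y = 95, top z = 54 mm); at -y the grey 66 mm gearbox (centre y = -90, top z = 56) with a 44 mm flange (top z = 62) from which the vertical square shaft sticks up. The moving jaw between (top z = 51) runs to +y, 10 mm a shaft turn, and has a sprung pad.
- shaft (a joint): Turning angle of the square shaft (rad), positive = clockwise seen from above = the jaw closes. 0 = fully open, starts between 0 and 1.4, hard stop at 21.4. It has dry friction of about 0.1 N m and stays where it is left. With the adapter between the jaws the pad meets it at about 18 rad.
- clamp_pad (a joint): How far the sprung pad is pushed back into the moving jaw (m): 0 free, about 0.006 with the screw at its stop and the adapter between the jaws, 0.010 at most; spring 1000 N/m.
- shaft_seat (a point): Point on the shaft axis at the top of the flange, where the underside of the crank's hub comes to rest. Fixed to the clamp, 62 mm above the clamp's underside; axes as the clamp's.
- shaft_end (a point): Centre of the top of the square shaft end, 18 mm above shaft_seat; turns with the shaft. The square is 18 x 18 mm, its sides along this point's x and y, z up; its top 7 mm taper to 11 mm.
- crank: Loose steel crank, 0.28 kg, standing on its hub; origin: centre of the hub's underside. Hub 36x36x26 mm with a square socket below, 21 mm wide, 21 deep; it fits the shaft in any of 4 positions with 10 deg play. Grip block 24x24 mm (sides along x, y) on the hub, z = 26 to 56. Arm (16 wide, z = 16 to 26) along +x to an upright black handle 70 mm from the hub axis.
- handle_point (a point): Middle of the crank's handle, at (70, 0, 50) mm in the crank's frame. The handle is a black sleeve about 23 mm across and 44 mm high (z = 27 to 71 mm in the crank's frame) that spins freely on its upright pin, so that it can be held without turning the wrist.
- adapter: Black power adapter 52 x 140 x 32 mm, 0.27 kg, lying loose and flat on the clamp's base between the jaws, its long axis (its y) along the clamp's x. Origin at the middle of its underside.
- tape_roll: Black roll of tape, 55 mm across, 19 mm high, a bystander on the bench; origin at the middle of its underside.
- solder_reel: White reel of solder, 48 mm across, 36 mm high, a bystander on the bench; origin at the middle of its underside.

How it is judged:
On the way, in this order (a step that is already met when the one before it is completed fails the run):
1. the crank is seated on the square shaft end, before the shaft has been wound (distance between crank and shaft_seat below 0.006 m and angle between crank's own z axis and vertical below 0.12 rad and value of joint shaft below 2.4 rad), for 0.2 s.
2. the shaft is past one full turn, with the crank on it (distance between crank and shaft_seat below 0.01 m and value of joint shaft above 8 rad), for 0.05 s.
3. the shaft is past two full turns, with the crank on it (distance between crank and shaft_seat below 0.01 m and value of joint shaft above 14.3 rad), for 0.05 s.
At the end, for the whole second after the job is handed in: Shaft past 19.5 rad; sprung pad pushed in over 3 mm by the adapter, which lies flat (0.1 rad) on the clamp base (6 mm); crank on the shaft, hub underside centre within 6 mm of shaft_seat, upright within 0.12 rad; crank and adapter at rest (value of joint shaft above 19.5 rad and value of joint clamp_pad above 0.003 m and distance between crank and shaft_seat below 0.006 m and angle between crank's own z axis and vertical below 0.12 rad and angle between adapter's own z axis and vertical below 0.1 rad and z of adapter in the frame of clamp below 0.018 m and linear speed of each of crank, adapter below 0.02 m/s); the robot touches nothing.
It fails at once if the tape roll or the solder reel is shifted by more than 40 mm (distance of any of tape_roll, solder_reel from where it was at the start of the episode above 0.04 m).
It also fails if it takes over 72 s, if anything falls off the work surface, if the arm or the gripper's body presses on something with over 40 N, if the wrist force passes 120 N, or if a joint passes its speed limit or range.

ROBOT

A 7-joint arm with a two-finger parallel gripper is mounted at the origin on a cart in front of the work surface, level with it; the furniture and walls round the work are solid. World frame = base frame: x ahead of the robot, y to its left, z up, the work surface at z = 0. Lengths are in m, angles in rad, forces in N, time in s.
With the tool pointing down it reaches from about 0.4 to 0.85 m from the base axis. Payload 10.4 kg.
Tool frame: the origin (TCP) lies between the finger pads; the fingertips stand 22 mm ahead of it and the grasp point (between the pads) lies 3 mm ahead of it; z points along the fingers, y is the line along which they close (so a half turn about z gives the same grasp; the last joint's range is limited). The gripper opens to 85 mm and grips with 20 to 120 N. Pads are 22 mm wide; open, the fingers measure 114 mm over their backs; the gripper's body (76 mm by 85 mm) begins 54 mm behind the grasp point. The pads swing forward as they close: fully open they stand 13 mm farther back than shut.
Start: joints at [1.133, 0.332, -0.065, 1.46, 0.022, 1.35, -0.088], TCP at [0.252, -0.572, 0.253] pointing down, gripper open.
Joint ranges: [-2.6, 2.6], [-0.5, 2.12], [-1.47, 1.34], [0.16, 2.42], [-1.27, 4.41], [0.06, 2.06], [-2.6, 2.6]. Speed limits (rad/s): [2.22, 2.22, 2.79, 2.79, 3.14, 3.14, 3.14].

INTERFACE

Orientations are given as a unit quaternion [x, y, z, w].
In Python, from workcell import manip, camera, ticket, boxes_of, outline_of gives the robot as it stands.
- The arm moves only by the tool carry_out, never from a script. Its argument "deltas" is a list of rows, each a list of 5 numbers: the shift along the tool's x, y, z as a fraction of full scale, then the turn about the tool's z as a fraction of full scale, then the opening, from -1 (shut) to 1 (fully open), so that 0 is half open. In form: [[tx, ty, tz, spin, gripper], ...]. A call has 1 to 20 rows; each row is the pose to reach, as a shift and turn from the pose commanded when the call began, along the tool's axes at that moment; what a row does not reach only later rows make up. Full scale, the value 1, is 150 mm for a shift and 30 degrees for a turn. A row lasts 1/8 s, in which the tool goes at most 62.5 mm and 10.7 degrees, less where a joint would pass 70% of its speed; a pose out of reach is approached as far as the arm can. A call with a number of a shift or a turn outside -1 to 1 is refused whole. A call with a gripper value outside its range is refused whole. The fingers move at their own pace and stop on an object; "force" is the grip in N (left out, the last holds). Time passes only in rows, so rows that repeat a pose let the fingers close. It gives the time, the measured TCP pose, the force, the opening and the grip force at its end, in the units of the state.
- manip.get_obs(): the state, without advancing time (a new reading comes with each control period).
- camera(name): name is "scene" or "top" or "wrist"; returns a dict with "img" (480x640x3 uint8, red, green, blue), "depth" (480x640 float32, m along the optical axis (not along the pixel's ray), 0 where there is no reading), "vertical_fov" (degrees; the focal length in pixels is half the picture's height over the tangent of half this angle, whatever the lens; pixels are square), "cx", "cy" (the principal point, pixels), "k1" (the pictures are not rectified: a ray, as slopes to the right and down, at radius r is drawn at 1 + k1 r^2 times it, then the intrinsics apply), "R" (3x3) and "t" (3): a world point X has camera coordinates R X + t. Camera axes: x right, y down, z forward; pixel columns grow to the right and rows downward; lengths in m; the calibration is good to about 2 mm. A picture is of the moment at which its call begins.
- ticket.hand_in(): hands the job in; it is judged then, once.
Trained networks look in a picture, given as the dict that the camera call returned (one of the last four; its "shot" number tells which), for a name from the list of things; names that differ only in an ending like _2 or _b are one class to them, and where a whole thing is asked for, a point or a joint stands for the part that bears it (a point fixed in the world has none). Each returns a list of dicts, best first, with "conf" (0 to 1); they miss things now and then, are a little off and sometimes report something else, mostly with a low value. They report only what shows in the picture. A call takes as long as a camera call.
- boxes_of(query, picture): "position" ([x, y, z] in m, in world coordinates, good to about 4 mm: the middle of the surface that is visible of it).
- outline_of(query, picture): "region" (480x640 bool, what is visible of it).
The state is a dict: "clock": time; "joint_pos": joint angles; "joint_velocities": joint speeds; "tau": joint torques, N m; "position": TCP position; "ee_rot": TCP orientation; "ft_force": force on the tool from outside, world axes, zero at the start; "torque": the same for the moment, N m; "grip_width": opening from 0.0 (shut) to 1.0 (fully open); "grasp_force": force on a finger pad.
Only numpy, scipy, OpenCV 4.12 (cv2) and the standard library are available. Lean on these libraries where they do the work, as an engineer would, in place of code of your own. Each camera call takes 0.05 s, during which the arm holds its last target. There are 200 camera calls.

## Working session

There is one attempt and no reset: what is moved stays moved. The work goes in short steps, Python scripts to look and compute and a tool call to move; the robot and the scene stay as the last step left them, time stands still between calls to the robot, and variables do not carry over. Pictures are saved under pics/ and viewed, at most 10 in all, crops included, and the job is handed in when it is done.

Besides the shell and the picture viewer there is one more tool, called after ">>>" by a JSON object that holds its "api" and its "payload". carry_out: Moves the arm, as the interface text tells. Its arguments: {"type":"object","properties":{"deltas":{"type":"array","items":{"type":"array","items":{"type":"number"}}},"force":{"type":"number"}},"required":["deltas"]}

```bash
mkdir -p pics
cat > h.py <<'E'
import numpy as np, cv2
from workcell import manip, camera, ticket, boxes_of, outline_of
def cloud(p):
    h,w=p['depth'].shape; f=h/2/np.tan(np.radians(p['vertical_fov'])/2)
    K=np.array([[f,0,p['cx']],[0,f,p['cy']],[0,0,1.]])
    u,v=np.meshgrid(np.arange(w),np.arange(h))
    pts=np.stack([u,v],-1).reshape(-1,1,2).astype(np.float64)
    r=cv2.undistortPoints(pts,K,np.array([p['k1'],0,0,0.])).reshape(h,w,2)
    d=p['depth'].astype(float)
    X=np.dstack([r*d[...,None],d])
    W=(X-np.array(p['t']))@np.array(p['R'])
    W[d==0]=np.nan
    return W
def save(p,n): cv2.imwrite('pics/'+n,p['img'][...,::-1])
E
python3 - <<'E'
from h import *
np.set_printoptions(precision=4,suppress=True)
o=manip.get_obs();print(o['clock'],o['position'],o['ee_rot'],o['ft_force'],o['grip_width'])
for n in ['top','scene']:
    p=camera(n);save(p,n+'0.png')
    for q in ['clamp','shaft_end','crank','handle_point','adapter','tape_roll','solder_reel']:
        print(n,q,[(np.array(b['position']),round(b['conf'],2)) for b in boxes_of(q,p)[:2]])
    np.savez('pics/'+n+'0.npz',W=cloud(p),img=p['img'])
E
```

```text
0.0 [ 0.2517 -0.5717  0.2525] [ 0.9786  0.2059 -0.0002 -0.0007] [0.6125 0.3535 0.3842] 0.9990219183945289
top clamp [(array([ 0.5374, -0.2093,  0.0428]), 0.81)]
top shaft_end []
top crank [(array([0.4992, 0.3347, 0.0267]), 0.61)]
top handle_point [(array([0.5013, 0.3296, 0.0275]), 0.77)]
top adapter [(array([ 0.5834, -0.286 ,  0.0456]), 0.92)]
top tape_roll [(array([0.6044, 0.3563, 0.0143]), 0.73)]
top solder_reel [(array([ 0.4027, -0.0341,  0.033 ]), 0.49)]
scene clamp [(array([ 0.5137, -0.1456,  0.0791]), 0.66), (array([ 0.5162, -0.1834,  0.0486]), 0.61)]
scene shaft_end [(array([ 0.5162, -0.1455,  0.0793]), 0.42), (array([0.4965, 0.3436, 0.0232]), 0.29)]
scene crank [(array([0.4949, 0.3423, 0.026 ]), 0.97)]
scene handle_point []
scene adapter [(array([ 0.5802, -0.282 ,  0.0438]), 0.98), (array([0.4959, 0.3426, 0.0236]), 0.55)]
scene tape_roll [(array([0.5924, 0.3593, 0.0203]), 0.6)]
scene solder_reel [(array([ 0.4014, -0.0229,  0.0334]), 0.91)]
```

View pics/top0.png

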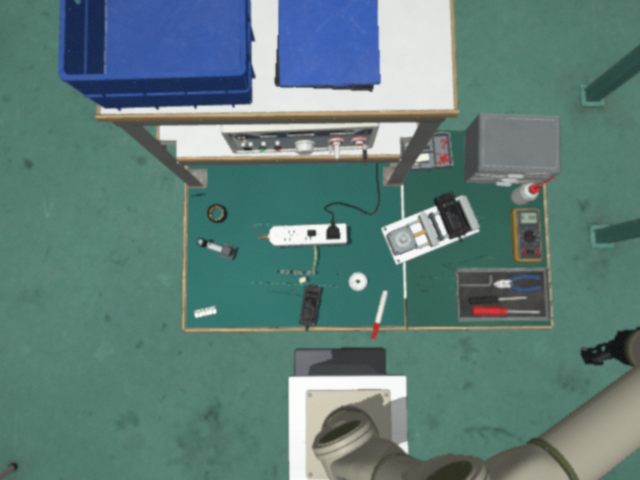

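View pics/scene0.png

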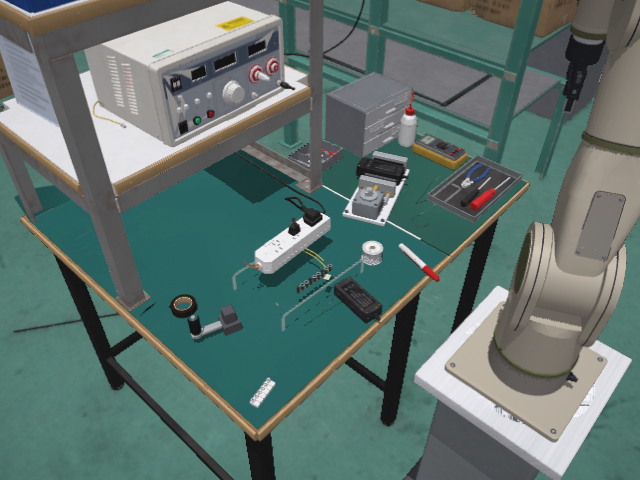

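Top view: the crank is at about (217,247) with its handle at the upper left (203,242). The tape roll is at (217,213), the reel at (358,281), and the clamp has its gearbox at (405,240) and the adapter at (455,215). I'll get rough poses and the wrist-camera offset.

Run:
```python
from h import *
np.set_printoptions(precision=4,suppress=True)
p=camera('wrist');o=manip.get_obs()
R=np.array(p['R']);c=-R.T@np.array(p['t']);print('cam',c,'tcp',o['position'],'axes',R,p['vertical_fov'])
for n in ['top','scene']:
    W=np.load(f'pics/{n}0.npz')['W'].reshape(-1,3)
    m=(abs(W[:,0]-.5)<.09)&(abs(W[:,1]-.33)<.09)&(W[:,2]>.012)&(W[:,2]<.12)&(np.hypot(W[:,0]-.598,W[:,1]-.358)>.045)
    C=W[m]; print(n,len(C))
    for a,b in [(.01,.03),(.036,.05),(.05,.06),(.06,.08)]:
        s=C[(C[:,2]>a)&(C[:,2]<b)]
        if len(s): print(a,len(s),s.mean(0),s.min(0),s.max(0))
    g=W[(abs(W[:,0]-.51)<.08)&(abs(W[:,1]+.15)<.08)&(W[:,2]>.066)&(W[:,2]<.1)];print('shaft',len(g),g.mean(0),g.max(0))
```

```text
cam [ 0.3274 -0.5385  0.373 ] tcp [ 0.2519 -0.572   0.2533] axes [[ 0.4022 -0.9156  0.0011]
 [-0.8674 -0.3807  0.3204]
 [-0.2929 -0.1298 -0.9473]] 66.15353908235838
top 345
0.01 176 [0.4993 0.34   0.0237] [0.4347 0.2452 0.0121] [0.5634 0.4149 0.03  ]
0.036 29 [0.5057 0.345  0.0454] [0.4801 0.243  0.0365] [0.5633 0.3938 0.0495]
0.05 81 [0.4955 0.3267 0.0549] [0.4787 0.2401 0.0501] [0.563  0.3902 0.06  ]
0.06 32 [0.5133 0.3864 0.0677] [0.5054 0.3276 0.0602] [0.5243 0.3989 0.0765]
shaft 78 [ 0.5161 -0.1501  0.0744] [ 0.5372 -0.131   0.089 ]
scene 875
0.01 434 [0.4959 0.349  0.0232] [0.4665 0.2457 0.012 ] [0.5648 0.4049 0.0298]
0.036 144 [0.5007 0.3426 0.0431] [0.433  0.241  0.0361] [0.5641 0.4051 0.05  ]
0.05 158 [0.4933 0.343  0.0546] [0.4761 0.2436 0.05  ] [0.5607 0.4045 0.0593]
0.06 81 [0.509  0.3959 0.0664] [0.5015 0.3827 0.0602] [0.5191 0.4045 0.0748]
shaft 64 [ 0.5116 -0.1461  0.0756] [ 0.5314 -0.1291  0.084 ]
```

>>> {"api": "carry_out", "payload": {"deltas": [[0.91, -0.62, -0.2, 0, 1], [0.91, -0.62, -0.2, 0, 1], [0.91, -0.62, -0.2, 0, 1]]}}

```text
clock: 1.23
position: [0.3411, -0.4294, 0.2841]
ee_rot: [0.978, 0.207, 0.0, 0.0]
ft_force: [1.1, 0.2, -0.2]
grip_width: 0.997
grasp_force: 0.0
```

>>> {"api": "carry_out", "payload": {"deltas": [[0.91, -0.62, 0, 0, 1], [0.91, -0.62, 0, 0, 1], [0.91, -0.62, 0, 0, 1]]}}

```text
clock: 1.6
position: [0.4283, -0.2888, 0.2837]
ee_rot: [0.978, 0.207, 0.0, 0.0]
ft_force: [0.3, -0.8, -0.1]
grip_width: 1.003
grasp_force: 0.0
```

>>> {"api": "carry_out", "payload": {"deltas": [[0.91, -0.62, 0.3, 0, 1], [0.91, -0.62, 0.3, 0, 1], [0.91, -0.62, 0.3, 0, 1], [0.91, -0.62, 0.3, 0, 1]]}}

```text
clock: 2.1
position: [0.5153, -0.1475, 0.2375]
ee_rot: [0.978, 0.209, -0.0, -0.001]
ft_force: [-0.5, -0.4, 0.3]
grip_width: 1.003
grasp_force: 0.0
```

Run:
```python
from h import *
np.set_printoptions(precision=4,suppress=True)
p=camera('wrist');save(p,'w1.png');o=manip.get_obs();print(o['position'],o['clock'])
W=cloud(p);np.savez('pics/w1.npz',W=W,img=p['img'])
for q in ['shaft_end','clamp']: print(q,[(np.array(b['position']),round(b['conf'],2)) for b in boxes_of(q,p)[:2]])
V=W.reshape(-1,3)
near=(abs(V[:,0]-.514)<.05)&(abs(V[:,1]+.148)<.05)
for a,b in [(.05,.058),(.0595,.065),(.0775,.083)]:
    s=V[near&(V[:,2]>a)&(V[:,2]<b)]
    if len(s)>5: print(a,len(s),np.median(s[:,2]),cv2.minAreaRect(s[:,:2].astype(np.float32)*1000),s.mean(0))
```

```text
[ 0.5146 -0.1502  0.238 ] 2.15
shaft_end []
clamp [(array([ 0.5503, -0.2071,  0.0518]), 0.8)]
0.05 3220 0.05669409881769523 ((516.121826171875, -152.12020874023438), (66.25055694580078, 66.26085662841797), 21.14347267150879) [ 0.5201 -0.15    0.0564]
0.0595 1557 0.06308084514697693 ((516.7265014648438, -151.95391845703125), (57.406982421875, 56.35757064819336), 20.883403778076172) [ 0.5178 -0.1512  0.063 ]
0.0775 328 0.0807206359673066 ((516.1878662109375, -152.1726531982422), (15.14704418182373, 15.27625846862793), 36.038970947265625) [ 0.5167 -0.1518  0.0804]
```

View pics/w1.png

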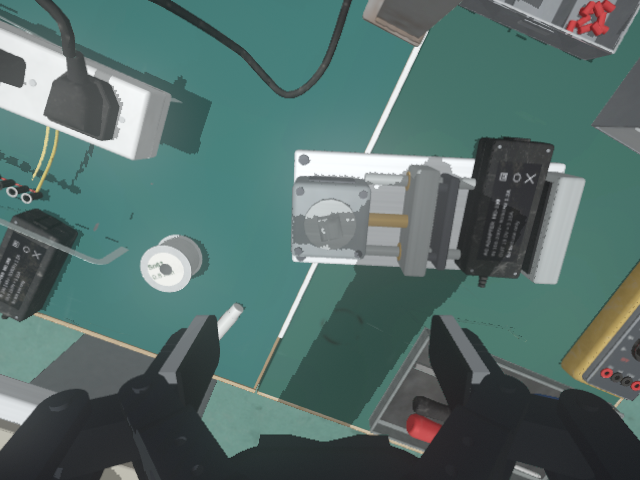

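The wrist view shows the clamp: the square shaft on the round flange at about (325,222), the adapter at (510,205), and the reel at (172,265). I'll refine the shaft angle.

Run:
```python
from h import *
d=np.load('pics/w1.npz');W=d['W'];V=W.reshape(-1,3)
near=np.hypot(V[:,0]-.5162,V[:,1]+.1521)<.02
def fit(s):
    x=(s[:,:2]-np.array([.5162,-.1521]))*1000
    best=[]
    for a in range(0,90,1):
        c,n=np.cos(np.radians(a)),np.sin(np.radians(a)); u=x@[c,n];v=x@[-n,c]
        w=np.percentile(u,98)-np.percentile(u,2);h=np.percentile(v,98)-np.percentile(v,2)
        best.append((w*h,a,round(w,1),round(h,1)))
    return sorted(best)[:4],sorted(best)[-1]
for z in [.066,.069,.072,.075,.078]:
    s=V[near&(V[:,2]>z)&(V[:,2]<.084)]
    print(z,len(s),fit(s),cv2.minAreaRect(s[:,:2].astype(np.float32)*1000))
im=d['img'][180:265,280:375,::-1]
cv2.imwrite('pics/w1c.png',cv2.resize(im,None,fx=6,fy=6,interpolation=cv2.INTER_CUBIC))
```

```text
0.066 544 ([(np.float64(292.0231861783408), 36, np.float64(16.9), np.float64(17.3)), (np.float64(293.4359035023304), 35, np.float64(16.9), np.float64(17.3)), (np.float64(294.73557646283604), 38, np.float64(17.1), np.float64(17.3)), (np.float64(294.81385595704063), 37, np.float64(17.1), np.float64(17.3))], (np.float64(421.31930926281865), 80, np.float64(20.7), np.float64(20.3))) ((516.2178344726562, -151.99508666992188), (18.300996780395508, 17.93701171875), 35.44047927856445)
0.069 518 ([(np.float64(292.11539280677806), 36, np.float64(17.0), np.float64(17.2)), (np.float64(292.8929209790969), 37, np.float64(17.0), np.float64(17.3)), (np.float64(293.6468660130153), 38, np.float64(17.0), np.float64(17.3)), (np.float64(293.9760278553738), 39, np.float64(17.0), np.float64(17.3))], (np.float64(411.4880928889043), 80, np.float64(20.4), np.float64(20.2))) ((516.2178344726562, -151.99508666992188), (18.300996780395508, 17.93701171875), 35.44047927856445)
0.072 499 ([(np.float64(290.392277276116), 38, np.float64(16.9), np.float64(17.2)), (np.float64(291.8167030703274), 37, np.float64(16.9), np
[... 606 characters left out ...]
1, np.float64(15.9), np.float64(16.5))], (np.float64(363.9682244621008), 83, np.float64(19.1), np.float64(19.1))) ((516.263427734375, -151.77975463867188), (17.717071533203125, 17.55539321899414), 35.12112808227539)
0.078 304 ([(np.float64(175.89563595059505), 33, np.float64(13.2), np.float64(13.4)), (np.float64(176.0456341624759), 34, np.float64(13.2), np.float64(13.3)), (np.float64(176.97899832540196), 32, np.float64(13.2), np.float64(13.4)), (np.float64(177.15797436590057), 35, np.float64(13.2), np.float64(13.4))], (np.float64(253.0388240235364), 75, np.float64(15.6), np.float64(16.2))) ((516.2032470703125, -151.75108337402344), (14.446846008300781, 14.510366439819336), 35.55330276489258)
```

View pics/w1c.png

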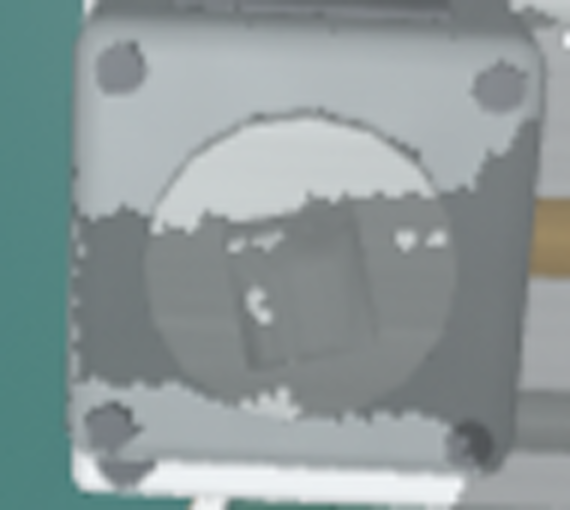

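The shaft square is at about 35.5° and its axis is at (0.516,-0.152). Moving to the crank.

>>> {"api": "carry_out", "payload": {"deltas": [[0.4, -1, 0, 0, 1], [0.4, -1, 0, 0, 1], [0.4, -1, 0, 0, 1]]}}

```text
clock: 2.62
position: [0.5084, 0.0114, 0.2391]
ee_rot: [0.979, 0.206, 0.001, 0.0]
ft_force: [1.2, 0.5, 0.7]
grip_width: 0.998
grasp_force: 0.0
```

>>> {"api": "carry_out", "payload": {"deltas": [[0.4, -1, 0, 0, 1], [0.4, -1, 0, 0, 1], [0.4, -1, 0, 0, 1]]}}

```text
clock: 3.0
position: [0.503, 0.173, 0.239]
ee_rot: [0.979, 0.206, 0.001, 0.0]
ft_force: [-0.1, 0.7, 0.6]
grip_width: 1.0
grasp_force: 0.0
```

>>> {"api": "carry_out", "payload": {"deltas": [[0.4, -1, 0, -1, 1], [0.4, -1, 0, -1, 1], [0.4, -1, 0, -1, 1], [0.4, -1, 0, -1, 1]]}}

```text
clock: 3.5
position: [0.4972, 0.3345, 0.2383]
ee_rot: [0.891, 0.454, -0.0, -0.001]
ft_force: [0.3, -1.4, 0.2]
grip_width: 1.002
grasp_force: 0.0
```

Run:
```python
from h import *
np.set_printoptions(precision=4,suppress=True)
p=camera('wrist');save(p,'w2.png');o=manip.get_obs();print(o['position'],o['ee_rot'],o['joint_pos'],o['clock'])
W=cloud(p);np.savez('pics/w2.npz',W=W,img=p['img'])
V=W.reshape(-1,3)
near=(abs(V[:,0]-.495)<.07)&(abs(V[:,1]-.345)<.08)&(np.hypot(V[:,0]-.598,V[:,1]-.358)>.035)
for a,b in [(.022,.03),(.052,.061),(.066,.078)]:
    s=V[near&(V[:,2]>a)&(V[:,2]<b)]
    if len(s)>5: print(a,len(s),np.median(s[:,2]),cv2.minAreaRect(s[:,:2].astype(np.float32)*1000),np.median(s,0))
for q in ['crank','handle_point','tape_roll']: print(q,[(np.array(b['position']),round(b['conf'],2)) for b in boxes_of(q,p)[:2]])
```

```text
[0.498  0.3324 0.2382] [ 0.8921  0.4518 -0.0001  0.    ] [-0.0356  0.3911 -0.8052  1.5219  0.2855  1.3506 -1.4988] 3.55
0.022 1574 0.02502815665833648 ((502.3478698730469, 354.3306579589844), (99.05680084228516, 36.060062408447266), 70.5466537475586) [0.5045 0.3502 0.025 ]
0.052 727 0.054921223368786964 ((502.8640441894531, 356.7252197265625), (90.87152862548828, 23.95235824584961), 71.12271118164062) [0.4927 0.326  0.0549]
0.066 326 0.0689794986229387 ((515.1819458007812, 390.8879089355469), (21.649032592773438, 21.878921508789062), 87.25033569335938) [0.5161 0.3912 0.069 ]
crank [(array([0.5022, 0.3435, 0.0253]), 0.92)]
handle_point [(array([0.5035, 0.3435, 0.0278]), 0.62)]
tape_roll [(array([0.6015, 0.3569, 0.0174]), 0.64)]
```

View pics/w2.png

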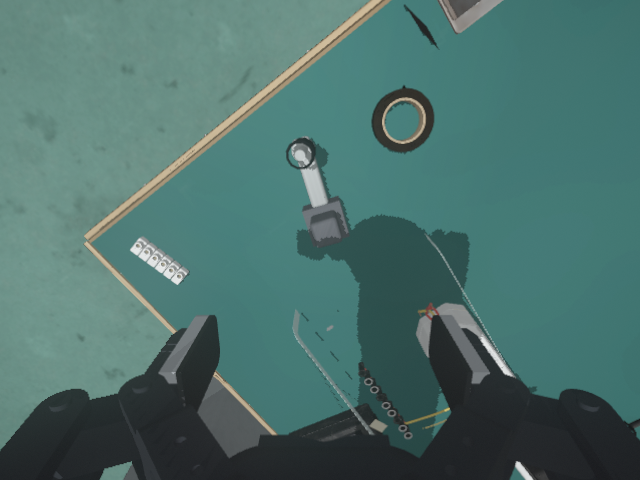

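Wrist view: the crank's hub and block are at (325,220), the handle at (300,153), the tape roll at (403,120). Crank yaw is about 70.8° and the block is at (0.492,0.325).

>>> {"api": "carry_out", "payload": {"deltas": [[-0.065, 0, 0.4, -0.3, 0.5], [-0.065, 0, 0.79, -0.57, 0.4], [-0.065, 0, 0.79, -0.57, 0.4], [-0.065, 0, 0.79, -0.57, 0.4]]}}

```text
clock: 4.2
position: [0.4931, 0.325, 0.1222]
ee_rot: [0.816, 0.578, 0.001, 0.0]
ft_force: [0.7, 0.9, -0.1]
grip_width: 0.697
grasp_force: 0.0
```

```bash
cat >> h.py <<'E'
def delta(tgt,yaw):
    o=manip.get_obs();q=o['ee_rot'];a=2*np.arctan2(q[1],q[0]);d=np.array(tgt)-o['position']
    c,s=np.cos(a),np.sin(a)
    dy=(yaw-np.degrees(a)+180)%360-180
    print('pos',np.round(o['position'],4),'yaw',round(np.degrees(a),2),'delta units',np.round([(c*d[0]+s*d[1])/.15,(s*d[0]-c*d[1])/.15,-d[2]/.15,-dy/30],3),'ft',np.round(o['ft_force'],1),'grip',round(o['grip_width'],3),'j7',round(o['joint_pos'][6],2),'t',round(o['clock'],2))
E
python3 -c "
from h import *
p=camera('wrist');delta([.4921,.3247,.052],70.8)
V=cloud(p).reshape(-1,3)
for a,b,c in [(.022,.03,(.5,.35)),(.052,.061,(.492,.325)),(.066,.078,(.515,.391))]:
    s=V[(abs(V[:,0]-c[0])<.05)&(abs(V[:,1]-c[1])<(.03 if a>.03 else .07))&(V[:,2]>a)&(V[:,2]<b)]
    if len(s)>5: print(a,len(s),cv2.minAreaRect(s[:,:2].astype(np.float32)*1000))
"
```

```text
pos [0.4933 0.3255 0.1227] yaw 70.66 delta units [-0.008 -0.006  0.472 -0.005] ft [ 0.2 -0.2  0.3] grip 0.704 j7 -1.27 t 4.25
0.022 3732 ((502.3030090332031, 354.228515625), (99.37876892089844, 36.06919479370117), 70.66926574707031)
0.052 1638 ((492.4517822265625, 325.46026611328125), (23.733901977539062, 23.70269203186035), 69.3675537109375)
0.066 862 ((515.2835693359375, 391.0279235839844), (21.589189529418945, 21.861574172973633), 25.235458374023438)
```

>>> {"api": "carry_out", "payload": {"deltas": [[-0.008, -0.004, 0.25, 0, 0.4], [-0.008, -0.004, 0.465, 0, 0.4], [-0.008, -0.004, 0.465, 0, 0.4], [-0.008, -0.004, 0.465, 0, -1], [-0.008, -0.004, 0.465, 0, -1], [-0.008, -0.004, 0.465, 0, -1], [-0.008, -0.004, 0.465, 0, -1], [-0.008, -0.004, 0.465, 0, -1]], "force": 80}}

```text
clock: 5.25
position: [0.4921, 0.3247, 0.0524]
ee_rot: [0.815, 0.58, 0.002, 0.0]
ft_force: [-0.9, -1.2, 7.7]
grip_width: 0.262
grasp_force: 78.8
```

>>> {"api": "carry_out", "payload": {"deltas": [[0, 0, -0.15, 0, -1], [0, 0, -0.45, 0, -1], [0, 0, -0.8, 0, -1], [0, 0, -0.9, 0, -1], [0, 0, -0.9, 0, -1]]}}

```text
clock: 5.88
position: [0.4911, 0.324, 0.1862]
ee_rot: [0.815, 0.58, 0.001, 0.0]
ft_force: [0.6, -0.5, -3.7]
grip_width: 0.264
grasp_force: 79.3
```

```bash
python3 -c "
from h import *
delta([.5162,-.1520,.187],35.5)
"
```

```text
pos [0.4911 0.324  0.1862] yaw 70.86 delta units [-2.943  1.199 -0.005  1.179] ft [ 0.6 -0.5 -3.7] grip 0.264 j7 -1.23 t 5.88
```

>>> {"api": "carry_out", "payload": {"deltas": [[-0.98, 0.4, 0, 0, -1], [-0.98, 0.4, 0, 0, -1], [-0.98, 0.4, 0, 0, -1]]}}

```text
clock: 6.25
position: [0.4987, 0.161, 0.183]
ee_rot: [0.816, 0.578, -0.002, 0.0]
ft_force: [0.3, 1.1, -3.4]
grip_width: 0.264
grasp_force: 79.2
```

>>> {"api": "carry_out", "payload": {"deltas": [[-0.98, 0.4, 0, 0, -1], [-0.98, 0.4, 0, 0, -1], [-0.98, 0.4, 0, 0, -1]]}}

```text
clock: 6.62
position: [0.5066, 0.0027, 0.1832]
ee_rot: [0.816, 0.578, -0.002, -0.001]
ft_force: [0.4, 1.2, -2.5]
grip_width: 0.266
grasp_force: 79.2
```

>>> {"api": "carry_out", "payload": {"deltas": [[-0.98, 0.4, 0, 1, -1], [-0.98, 0.4, 0, 1, -1], [-0.98, 0.4, 0, 1, -1], [-0.98, 0.4, 0, 1, -1], [-0.98, 0.4, 0, 1, -1]]}}

```text
clock: 7.25
position: [0.5157, -0.1507, 0.1837]
ee_rot: [0.937, 0.35, -0.001, -0.001]
ft_force: [-0.4, 1.0, -2.7]
grip_width: 0.263
grasp_force: 79.3
```

```bash
python3 -c "
from h import *
p=camera('wrist');save(p,'w3.png')
delta([.5162,-.1520,.187],35.5)
V=cloud(p).reshape(-1,3);o=manip.get_obs()['position']
L=(V-o)
m=(np.hypot(L[:,0],L[:,1])<.13)&(np.hypot(L[:,0],L[:,1])>.0)&(L[:,2]>-.06)&(L[:,2]<.03)
for a,b in [(-.032,-.022),(.012,.03)]:
    s=L[m&(L[:,2]>a)&(L[:,2]<b)]
    print(a,len(s),cv2.minAreaRect(s[:,:2].astype(np.float32)*1000),np.median(s,0))
"
```

```text
pos [ 0.516  -0.1503  0.1841] yaw 41.02 delta units [-0.006  0.01  -0.02   0.184] ft [-0.1  0.7 -3.5] grip 0.264 j7 -0.77 t 7.3
-0.032 6484 ((32.58546447753906, 28.512588500976562), (74.48915100097656, 36.013282775878906), 41.09929656982422) [ 0.02671831  0.02351986 -0.02787476]
0.012 8272 ((25.43185043334961, 22.70929718017578), (94.28433990478516, 91.08383178710938), 41.36925506591797) [0.02117049 0.02143948 0.02115381]
```

View pics/w3.png

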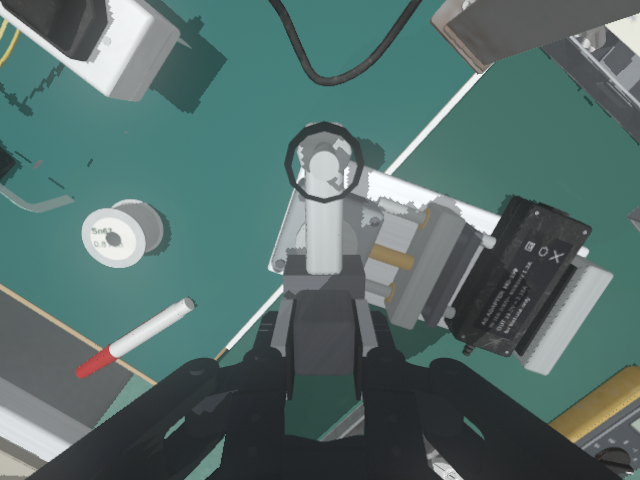

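>>> {"api": "carry_out", "payload": {"deltas": [[-0.003, 0.01, 0, 0.184, -1], [-0.003, 0.01, 0.15, 0.184, -1], [-0.003, 0.01, 0.28, 0.184, -1], [-0.003, 0.01, 0.28, 0.184, -1]]}}

```text
clock: 7.8
position: [0.5161, -0.1517, 0.1416]
ee_rot: [0.952, 0.305, -0.001, -0.001]
ft_force: [-0.4, -0.5, -2.0]
grip_width: 0.265
grasp_force: 79.2
```

```bash
python3 -c "
from h import *
delta([.5164,-.1518,.117],35.5)
"
```

```text
pos [ 0.5161 -0.1517  0.1416] yaw 35.49 delta units [ 0.001  0.002  0.164 -0.   ] ft [-0.4 -0.5 -2. ] grip 0.265 j7 -0.88 t 7.8
```

>>> {"api": "carry_out", "payload": {"deltas": [[0.001, 0.001, 0.04, 0, -1], [0.001, 0.001, 0.07, 0, -1], [0.001, 0.001, 0.09, 0, -1], [0.001, 0.001, 0.09, 0, -1]]}}

```text
clock: 8.3
position: [0.5172, -0.1532, 0.1295]
ee_rot: [0.953, 0.304, -0.0, 0.0]
ft_force: [-0.2, -0.5, -2.9]
grip_width: 0.26
grasp_force: 79.2
```

>>> {"api": "carry_out", "payload": {"deltas": [[0, 0, 0.03, 0, -1], [0, 0, 0.05, 0, -1], [0, 0, 0.07, 0, -1], [0, 0, 0.08, 0, -1], [0, 0, 0.08, 0, -1]]}}

```text
clock: 8.93
position: [0.5172, -0.1532, 0.1174]
ee_rot: [0.953, 0.304, -0.0, -0.0]
ft_force: [0.6, -0.2, -3.6]
grip_width: 0.265
grasp_force: 79.3
```

>>> {"api": "carry_out", "payload": {"deltas": [[0, 0, 0.01, 0, -1], [0, 0, 0.015, 0, -1], [0, 0, 0.02, 0, -1], [0, 0, 0.02, 0, -1]]}}

```text
clock: 9.43
position: [0.5175, -0.1532, 0.1163]
ee_rot: [0.953, 0.304, 0.0, 0.001]
ft_force: [-8.3, 1.6, 15.5]
grip_width: 0.27
grasp_force: 82.1
```

>>> {"api": "carry_out", "payload": {"deltas": [[0, 0, 0.01, 0, 0.4], [0, 0, 0.0, 0, 0.4], [0, 0, 0.0, 0, 0.4], [0, 0, -0.2, 0, 0.4], [0, 0, -0.55, 0, 0.4], [0, 0, -0.7, 0, 0.4], [0, 0, -0.7, 0, 0.4]]}}

```text
clock: 10.3
position: [0.5182, -0.1534, 0.2213]
ee_rot: [0.953, 0.304, 0.001, 0.001]
ft_force: [0.1, 1.4, -0.6]
grip_width: 0.703
grasp_force: 0.0
```

```bash
python3 -c "
from h import *
p=camera('wrist');save(p,'w4.png')
V=cloud(p).reshape(-1,3)
for a,b in [(.083,.093),(.112,.122),(.125,.14)]:
    s=V[(np.hypot(V[:,0]-.53,V[:,1]+.14)<.08)&(V[:,2]>a)&(V[:,2]<b)]
    print(a,len(s),np.median(s[:,2]),cv2.minAreaRect(s[:,:2].astype(np.float32)*1000))
delta([.573,-.1113,.112],35.5)
"
```

```text
0.083 2896 0.08898912480738219 ((543.1021118164062, -134.8406219482422), (98.04497528076172, 36.032569885253906), 35.26636505126953)
0.112 1315 0.11878948880951787 ((542.879638671875, -134.46176147460938), (85.0096206665039, 23.645111083984375), 35.83133316040039)
0.125 655 0.13287249429705952 ((574.7604370117188, -112.40103149414062), (21.592525482177734, 21.594911575317383), 81.25495910644531)
pos [ 0.5174 -0.1533  0.2197] yaw 35.33 delta units [ 0.464 -0.014  0.718 -0.006] ft [-0.1  0.3 -0.9] grip 0.698 j7 -0.85 t 10.35
```

Crank seated (hub underside at about 63 mm, yaw 35.3°). Now I'll grip the handle at (0.575,-0.112).

>>> {"api": "carry_out", "payload": {"deltas": [[0.3, 0, 0, 0, 0.4], [0.47, 0, 0.1, 0, 0.4], [0.47, 0, 0.4, 0, 0.4], [0.47, 0, 0.68, 0, 0.4], [0.47, 0, 0.68, 0, 0.4], [0.47, 0, 0.68, 0, -1], [0.47, 0, 0.68, 0, -1], [0.47, 0, 0.68, 0, -1], [0.47, 0, 0.68, 0, -1], [0.47, 0, 0.68, 0, -1]], "force": 50}}

```text
clock: 11.6
position: [0.576, -0.1123, 0.1189]
ee_rot: [0.953, 0.304, 0.001, 0.001]
ft_force: [2.9, 0.8, 6.5]
grip_width: 0.259
grasp_force: 49.1
```

>>> {"api": "carry_out", "payload": {"deltas": [[-0.006, 0.07, 0, 0, -1], [-0.023, 0.144, 0, 0, -1], [-0.089, 0.274, 0, 0, -1], [-0.192, 0.378, 0, 0, -1], [-0.322, 0.444, 0, 0, -1], [-0.467, 0.467, 0, 0, -1]]}}

```text
clock: 12.35
position: [0.5587, -0.2092, 0.1185]
ee_rot: [0.953, 0.304, 0.001, -0.001]
ft_force: [-1.3, 8.3, 7.3]
grip_width: 0.254
grasp_force: 49.8
```

```bash
cat > chk.py <<'E'
from h import *
p=camera('wrist');save(p,'last.png')
V=cloud(p).reshape(-1,3)
for a,b in [(.083,.093),(.113,.122)]:
    r=np.hypot(V[:,0]-.5165,V[:,1]+.1525)
    s=V[(r<(.05 if a<.1 else .02))&(V[:,2]>a)&(V[:,2]<b)]
    if len(s)>5: print(a,len(s),np.median(s[:,2]),cv2.minAreaRect(s[:,:2].astype(np.float32)*1000))
o=manip.get_obs();d=o['position'][:2]-np.array([.5164,-.1521]);print('R',np.hypot(*d),'phi',np.degrees(np.arctan2(d[1],d[0])))
delta(o['position'],35.4)
E
python3 chk.py
```

```text
0.083 5064 0.08875228830563821 ((526.0853881835938, -165.25445556640625), (37.323326110839844, 68.05279541015625), 36.8375129699707)
0.113 3879 0.11881053650735715 ((517.4822387695312, -153.03660583496094), (24.79987907409668, 24.332067489624023), 35.87712097167969)
R 0.07129430471645026 phi -56.06219229004248
pos [ 0.5562 -0.2112  0.1181] yaw 35.25 delta units [ 0.     0.    -0.    -0.005] ft [-1.6  4.5 10.8] grip 0.255 j7 -0.85 t 12.4
```

>>> {"api": "carry_out", "payload": {"deltas": [[-0.144, -0.023, 0, 0, -1], [-0.274, -0.089, 0, 0, -1], [-0.378, -0.192, 0, 0, -1], [-0.444, -0.322, 0, 0, -1], [-0.467, -0.467, 0, 0, -1], [-0.444, -0.611, 0, 0, -1], [-0.378, -0.741, 0, 0, -1], [-0.274, -0.844, 0, 0, -1], [-0.144, -0.911, 0, 0, -1], [0, -0.933, 0, 0, -1], [0.144, -0.911, 0, 0, -1], [0.274, -0.844, 0, 0, -1], [0.378, -0.741, 0, 0, -1], [0.444, -0.611, 0, 0, -1], [0.467, -0.467, 0, 0, -1], [0.444, -0.322, 0, 0, -1], [0.378, -0.192, 0, 0, -1], [0.274, -0.089, 0, 0, -1], [0.144, -0.023, 0, 0, -1], [0, 0, 0, 0, -1]]}}

```text
clock: 14.9
position: [0.5587, -0.2091, 0.1185]
ee_rot: [0.953, 0.304, 0.001, -0.001]
ft_force: [-1.2, 7.5, 7.2]
grip_width: 0.254
grasp_force: 50.3
```

```bash
python3 chk.py
```

```text
0.083 5092 0.08869845667801071 ((525.6434326171875, -165.248046875), (37.277854919433594, 68.57416534423828), 35.26953887939453)
0.113 3863 0.11885892395042277 ((517.4935913085938, -152.99046325683594), (24.632627487182617, 24.372568130493164), 34.81494140625)
R 0.07120527725665683 phi -56.00311894614072
pos [ 0.5562 -0.2111  0.1181] yaw 35.25 delta units [ 0.     0.    -0.    -0.005] ft [-1.4  4.6 11.6] grip 0.251 j7 -0.86 t 14.95
```

>>> {"api": "carry_out", "payload": {"deltas": [[-0.144, -0.023, 0, 0, -1], [-0.274, -0.089, 0, 0, -1], [-0.378, -0.192, 0, 0, -1], [-0.444, -0.322, 0, 0, -1], [-0.467, -0.467, 0, 0, -1], [-0.444, -0.611, 0, 0, -1], [-0.378, -0.741, 0, 0, -1], [-0.274, -0.844, 0, 0, -1], [-0.144, -0.911, 0, 0, -1], [0, -0.933, 0, 0, -1], [0.144, -0.911, 0, 0, -1], [0.274, -0.844, 0, 0, -1], [0.378, -0.741, 0, 0, -1], [0.444, -0.611, 0, 0, -1], [0.467, -0.467, 0, 0, -1], [0.444, -0.322, 0, 0, -1], [0.378, -0.192, 0, 0, -1], [0.274, -0.089, 0, 0, -1], [0.144, -0.023, 0, 0, -1], [0, 0, 0, 0, -1]]}}

```text
clock: 17.45
position: [0.5587, -0.2091, 0.1185]
ee_rot: [0.953, 0.304, 0.001, -0.001]
ft_force: [-1.5, 7.5, 6.5]
grip_width: 0.254
grasp_force: 50.6
```

>>> {"api": "carry_out", "payload": {"deltas": [[-0.144, -0.023, 0, 0, -1], [-0.274, -0.089, 0, 0, -1], [-0.378, -0.192, 0, 0, -1], [-0.444, -0.322, 0, 0, -1], [-0.467, -0.467, 0, 0, -1], [-0.444, -0.611, 0, 0, -1], [-0.378, -0.741, 0, 0, -1], [-0.274, -0.844, 0, 0, -1], [-0.144, -0.911, 0, 0, -1], [0, -0.933, 0, 0, -1], [0.144, -0.911, 0, 0, -1], [0.274, -0.844, 0, 0, -1], [0.378, -0.741, 0, 0, -1], [0.444, -0.611, 0, 0, -1], [0.467, -0.467, 0, 0, -1]]}}

```text
clock: 19.32
position: [0.5753, -0.1114, 0.1183]
ee_rot: [0.953, 0.304, -0.0, -0.0]
ft_force: [-5.5, 1.3, 7.0]
grip_width: 0.248
grasp_force: 50.1
```

```bash
python3 chk.py
```

```text
0.083 2658 0.088786951577338 ((535.9739379882812, -138.5940399169922), (48.93466567993164, 36.01056671142578), 33.586856842041016)
R 0.0713102958578974 phi 32.03264372622172
pos [ 0.5769 -0.1143  0.1184] yaw 35.28 delta units [ 0.     0.    -0.    -0.004] ft [1.  1.3 9.9] grip 0.255 j7 -1.06 t 19.38
```

View pics/last.png

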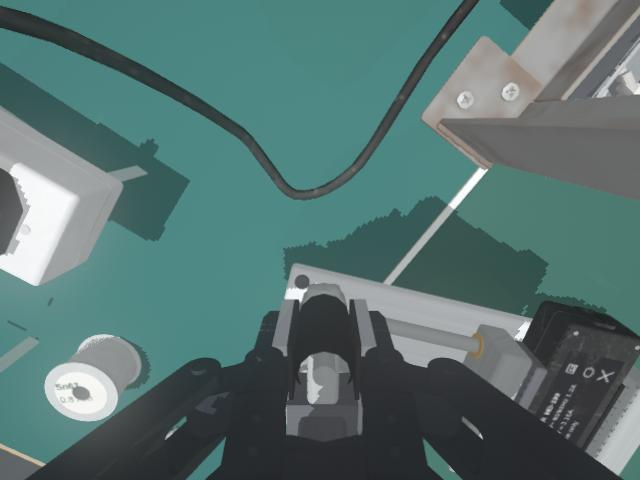

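Screw nearly closed: the moving jaw is up against the adapter (540,360) and three turns are done. Now the last part, up to the stop.

>>> {"api": "carry_out", "payload": {"deltas": [[-0.023, 0.144, 0, 0, -1], [-0.089, 0.274, 0, 0, -1], [-0.14, 0.333, 0, 0, -1], [-0.192, 0.378, 0, 0, -1]]}}

```text
clock: 19.88
position: [0.5841, -0.1744, 0.1183]
ee_rot: [0.953, 0.304, 0.0, -0.001]
ft_force: [-2.3, 4.7, 7.9]
grip_width: 0.251
grasp_force: 50.7
```

```bash
python3 chk.py
```

```text
0.083 1424 0.08828308805618247 ((530.3866577148438, -142.76695251464844), (15.289345741271973, 55.622520446777344), 49.9854621887207)
0.113 118 0.11922038605560636 ((522.9136962890625, -152.4791259765625), (13.07003402709961, 24.377017974853516), 32.36824417114258)
R 0.07130153028370707 phi -19.60420244124936
pos [ 0.5836 -0.176   0.1182] yaw 35.3 delta units [ 0.     0.    -0.    -0.003] ft [-3.   3.6  9.5] grip 0.253 j7 -0.96 t 19.93
```

>>> {"api": "carry_out", "payload": {"deltas": [[-0.02, 0.014, 0, 0, -1], [-0.041, 0.027, 0, 0, -1], [-0.062, 0.038, 0, 0, -1], [-0.085, 0.049, 0, 0, -1], [-0.085, 0.049, 0, 0, -1]]}}

```text
clock: 20.55
position: [0.5779, -0.1877, 0.1184]
ee_rot: [0.953, 0.304, 0.0, -0.0]
ft_force: [-1.1, 3.4, 7.8]
grip_width: 0.253
grasp_force: 50.7
```

>>> {"api": "carry_out", "payload": {"deltas": [[-0.023, 0.009, 0, 0, -1], [-0.046, 0.018, 0, 0, -1], [-0.07, 0.025, 0, 0, -1], [-0.07, 0.025, 0, 0, -1]]}}

```text
clock: 21.05
position: [0.5717, -0.1966, 0.1185]
ee_rot: [0.953, 0.304, 0.0, -0.001]
ft_force: [-1.1, 3.3, 7.9]
grip_width: 0.256
grasp_force: 50.7
```

>>> {"api": "carry_out", "payload": {"deltas": [[-0.024, 0.006, 0, 0, -1], [-0.048, 0.01, 0, 0, -1], [-0.072, 0.013, 0, 0, -1], [-0.072, 0.013, 0, 0, -1]]}}

```text
clock: 21.55
position: [0.5642, -0.2044, 0.1185]
ee_rot: [0.953, 0.304, 0.001, -0.0]
ft_force: [-0.7, 4.0, 8.1]
grip_width: 0.253
grasp_force: 50.7
```

```bash
python3 chk.py
```

```text
0.083 4843 0.0887026249631216 ((527.1105346679688, -163.93304443359375), (37.3370246887207, 68.44746398925781), 42.211944580078125)
0.113 3333 0.11885115136829365 ((517.6632690429688, -152.5446014404297), (24.257659912109375, 25.075340270996094), 42.107784271240234)
R 0.07084718761667502 phi -47.568481660755985
pos [ 0.5642 -0.2044  0.1185] yaw 35.39 delta units [ 0.  0. -0. -0.] ft [-1.1  4.2  7.5] grip 0.255 j7 -0.9 t 21.6
```

>>> {"api": "carry_out", "payload": {"deltas": [[-0.024, 0.002, 0, 0, -1], [-0.048, 0.003, 0, 0, -1], [-0.073, 0.002, 0, 0, -1], [-0.073, 0.002, 0, 0, -1]]}}

```text
clock: 22.1
position: [0.5581, -0.2089, 0.1193]
ee_rot: [0.952, 0.305, 0.003, -0.0]
ft_force: [9.2, 7.5, 4.4]
grip_width: 0.251
grasp_force: 50.0
```

Reached the stop: the force is rising and the crank lags. I'll ease off, release and lift.

>>> {"api": "carry_out", "payload": {"deltas": [[0.025, 0, 0, 0, -1], [0.025, 0, 0, 0, 0.4], [0.025, 0, 0, 0, 0.4], [0.025, 0, 0, 0, 0.4], [0.025, 0, -0.2, 0, 0.4], [0.025, 0, -0.6, 0, 0.4], [0.025, 0, -0.95, 0, 0.4], [0.025, 0, -0.95, 0, 0.4]]}}

```text
clock: 23.1
position: [0.5598, -0.2105, 0.2646]
ee_rot: [0.953, 0.303, 0.003, 0.002]
ft_force: [-1.0, 0.1, -0.9]
grip_width: 0.699
grasp_force: 0.0
```

>>> {"api": "carry_out", "payload": {"deltas": [[-0.4, 0, -0.1, 0, 0.4], [-0.6, 0, -0.2, 0, 0.4], [-0.6, 0, -0.2, 0, 0.4]]}}

```text
clock: 23.48
position: [0.483, -0.2646, 0.2903]
ee_rot: [0.954, 0.301, -0.0, 0.001]
ft_force: [0.7, 1.3, -1.0]
grip_width: 0.7
grasp_force: 0.0
```

```bash
cat >> chk.py <<'E'
V=V[~np.isnan(V[:,0])]
x=np.array([np.cos(np.radians(21.1)),np.sin(np.radians(21.1))]);y=np.array([x[1],-x[0]])
d=V[:,:2]-np.array([.5162,-.152]);v=d@y*1000-90;u=d@x*1000
m=abs(u)<20
for yy in range(-40,130,5):
    k=m&(v>yy)&(v<yy+5)
    if k.sum(): print(yy,round(np.percentile(V[k,2],80)*1000),end='; ')
for q in ['adapter','tape_roll','solder_reel']: print(q,[(np.round(b['position'],3),round(b['conf'],2)) for b in boxes_of(q,p)[:1]])
E
python3 chk.py
```

```text
0.083 1732 0.08879899986192871 ((526.534912109375, -164.74575805664062), (36.53519821166992, 67.9068603515625), 39.93626022338867)
0.113 1106 0.11883451381515889 ((516.7537841796875, -152.9459228515625), (23.83428955078125, 24.186134338378906), 39.4134521484375)
R 0.11546111887999755 phi -106.27494423264302
pos [ 0.484  -0.2629  0.2897] yaw 35.21 delta units [ 0.     0.    -0.    -0.006] ft [-0.1  0.  -0.5] grip 0.702 j7 -0.64 t 23.52
-40 88; -35 88; -30 89; -25 114; -20 88; -15 43; -10 42; -5 42; 0 42; 5 42; 10 52; 15 53; 20 53; 25 53; 30 51; 35 48; 40 48; 45 46; 50 46; 55 46; 60 46; 65 46; 70 46; 75 46; 80 46; 85 46; 90 47; 95 55; 100 56; 105 56; 110 56; 115 55; adapter [(array([ 0.593, -0.292,  0.046]), 0.72)]
tape_roll []
solder_reel [(array([ 0.408, -0.036,  0.033]), 0.85)]
```

View pics/last.png

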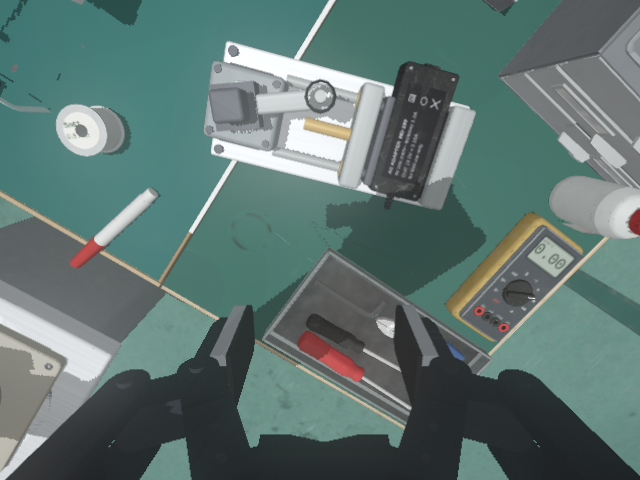

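The adapter is flat against the fixed jaw at (415,130), the pad is pressed in, and the crank is seated at (232,100). The gripper is clear of everything.

```bash
python3 -c "
from h import *
print(ticket.hand_in())"
```

```text
the job is handed in; nothing more can be done
None
```

The job is handed in, with no verdict returned: the crank is seated on the shaft and wound clockwise about 3.2 turns to the stop, the adapter lies flat against the fixed jaw, and the gripper is clear. I never touched the tape roll or solder reel; the last picture shows the reel in place, but the tape roll was out of its view.

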